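# Swing the jig's hold-down bar over and slide the bracket into the drilling nest

### The arm

A 6-joint arm with a two-finger parallel gripper is mounted at the origin on the work surface. World frame = base frame: x ahead of the robot, y to its left, z up, the work surface at z = 0. Lengths are in m, angles in degrees, forces in N, time in s.
With the tool pointing down it reaches from about 0.25 to 0.725 m from the base axis. Payload 9.7 kg.
Tool frame: the origin (TCP) lies at the very end of the fingers, on their centre line; the grasp point (between the pads) lies 19 mm behind it (bot.grip_depth is the distance from the TCP to the grasp point, in m); z points along the fingers, y is the direction in which the jaws open and shut (so a half turn about z gives the same grasp; the last joint's range is limited). The gripper opens to 85 mm and grips with 20 to 120 N. Pads are 22 mm wide; open, the fingers measure 114 mm over their backs; the gripper's body (76 mm by 85 mm) begins 54 mm behind the grasp point. The pads swing forward as they close: fully open they stand 13 mm farther back than shut.
Start: joints at [76.433, 4.979, 10.078, 95.1, 0, 90], TCP at [0.129, 0.535, 0.21] pointing down, gripper open.
Joint ranges: [-179.16, 179.16], [-48.56, 103.87], [-65.8, 70.77], [-126.05, 130.52], [-82.76, 87.17], [-180, 180]. Speed limits (degrees/s): [127.2, 127.2, 147.25, 180, 180, 180].

### API

Orientations are given as [roll, pitch, yaw] about the fixed x, y, z axes, in that order (R = Rz(yaw) Ry(pitch) Rx(roll)).
In Python, from workcell import bot, viewer gives the robot as it stands.
- The arm moves only by the tool arm_command, never from a script. Its argument "motion" is a list of rows, each a list of 3 entries, a list of its own where there are three numbers: the opening, from 0 (shut) to 1 (fully open), then the shift along the tool's x, y, z in units of 60 mm (1.0 is 60 mm), then the turn, a rotation vector about the tool's x, y, z in units of 6 degrees (1.0 is 6 degrees). A call has 1 to 12 rows; each row shifts and turns the commanded pose from where the row before left it, along the tool's axes as they then stand; what a row does not reach is not made up. A row lasts 1/8 s, in which the tool goes at most 62.5 mm and 10.7 degrees, less where a joint would pass 70% of its speed; a pose out of reach is approached as far as the arm can. A call is refused whole if a number of a shift passes 1 or a number of a turn 1, either way. A call with a gripper value outside its range is refused whole. The fingers move at their own pace and stop on an object; "newtons" is the grip in N (left out, the last holds). Time passes only in rows, so rows that do not move let the fingers close. It gives the time, the measured TCP pose, the force and the opening at its end, in the units of the state.
- bot.get_obs(): the state, without advancing time (a new reading comes with each control period).
- viewer.camera(name): name is "scene" or "top"; returns the picture (420x560x3 uint8, blue, green, red); there is no depth.
- viewer.calibration(name): a dict with "fx", "fy", "cx", "cy" (pixels), "k1" (the pictures are not rectified: a ray, as slopes to the right and down, at radius r is drawn at 1 + k1 r^2 times it, then the intrinsics apply), "T" (4x4, takes a point from camera to world coordinates). Camera axes: x right, y down, z forward; pixel columns grow to the right and rows downward; lengths in m; the calibration is good to about 2 mm. A picture is of the moment at which its call begins. calibration takes no time and is no camera call.
- bot.job_done(): hands the job in, once; it reports no verdict.
The state is a dict: "time": time; "q": joint angles; "qd": joint speeds; "joint_efforts": joint torques, N m; "ee_pos": TCP position; "tcp_rot": TCP orientation; "wrist_force": force on the tool from outside, world axes, zero at the start; "torque": the same for the moment, N m; "opening": finger opening in m.
Only numpy, scipy, OpenCV 4.12 (cv2) and the standard library are available. Lean on these libraries where they do the work, as an engineer would, in place of code of your own. Each camera call takes 0.05 s, during which the arm holds its last target.

### The job

Swing the drilling jig's hold-down bar up and right over, so that it stays open by itself, then slide the freed bracket along the channel into the nest at the other end until the sprung ball clicks into its notch and holds it there against the bumper. Leave the bar open, keep the bracket down in the channel, push firmly but do not ram it, and do not disturb the other things on the bench.

Things in the scene. Friction and masses are not known exactly. Their poses are not given: they have to be found in the camera images.
- bed: Jig bed, fixed steel plate 140 x 400 x 8 mm. Origin on the bench below the channel's centre line, mid-length. x across the channel away from the robot (plate -45 to +95), y along it, z up. Walls at x = 29 to 39 both sides, top at z = 20, make a 58 mm channel, floor at z = 8, open at the +y end. Clamp stands at about y = +80; the bracket slides to -y, into the nest (z under 30).
- bar_hinge (a point): Middle of the hold-down bar's hinge axis (parallel to the bed's y), at x = +70 in the bed's frame, z = 50 mm, y = +65 to +95. Fixed. The hinge cheeks and pin heads reach 25 mm to either side in y and up to z = 62.
- bar_handle (a point): On the bar's round steel handle rod (12 mm diameter, parallel to the hinge axis), 160 mm from the axis and 40 mm to the -y side of the bar's middle plane. The rod sticks out to the -y side only, its free part 12 to 64 mm from that plane. Bar closed: x = -90 in the bed's frame, z = 50 mm, free space 40 mm below it.
- bar (a joint): Hold-down bar's angle, rad: 0 level across the bracket, grows as the handle end swings up and away from the robot, stop at 2.1. Free hinge: bar (24 wide, 12 thick, 0.35 kg) falls shut below 1.55, on to the stop above 1.75. A foot 70 mm from the hinge sticks out 32 mm from its axis plane, on to the bracket; with the bar on its stop the foot is over 100 mm high and 60 mm to +x of the centre line.
- bracket: Loose aluminium bracket, 0.13 to 0.25 kg. Plate 56 (x) x 80 (y) x 10 mm; origin under its centre, at z = 8 mm on the channel floor; axes as the bed's. Upright tab 40 (x) x 10 (y), from the plate to 48 mm above the origin, at the trailing end y = +30 to +40: push on its +y face. The closed bar is in front of the tab and blocks it. Mid +x edge has a 15.5 mm wide notch for the ball.
- ball (a joint): Travel in m of the nest's sprung ball (16 mm) in the channel's +x wall: 0 out (also before the bracket comes), pressed 0.003 to 0.005 back by the passing plate from about 35 mm before home on, under 0.001 again in the notch. It takes 7 to 13 N until the click. The nest's place is not measured: home is with the bracket's origin at y = -82 to -130 of the bed (ball at that y too), found by feel or sight.
- bumper (a joint): Travel in m of the nest's sprung bumper, a 12 mm brass rod at the channel's -y end: 0 out, 0.0056 against its rigid stop, which should be met with less than 30 N. The bracket's front end meets it 4 mm before home; at home, ball in the notch, it reads 0.003 to 0.005. It pushes back with 1 to 2 N, less than the ball holds.
- hammer: Hammer lying on the bench to the left, a bystander. Origin under its middle.
- wrench: Wrench lying on the bench beyond the jig, a bystander. Origin under its middle.
- offcut: Flat aluminium offcut 70 x 50 x 10 mm on the robot's side of the jig, a bystander. Origin under its centre.
- angle_iron: Piece of angle iron 50 x 100 x 50 mm beyond the jig, a bystander. Origin under its foot's centre.
- collar: Steel shaft collar, 36 mm in diameter, 22 mm high, on the robot's side of the jig, a bystander. Origin under its centre.
- squeeze: White plastic bottle, 64 mm in diameter, 150 mm high, to the right, a bystander. Origin under its centre.
- tin: Steel cup, 84 mm in diameter, 100 mm high, to the right, a bystander. Origin under its centre.
Mind the look-alikes: they are no part of the job. Leave any orange or red look-alike of the bracket alone.

How it is judged (in metres and radians):
On the way, in this order (a step that is already met when the one before it is completed fails the run):
1. the hold-down bar is swung over past 1.7 rad with the bracket still in the clamp (value of joint bar above 1.7 rad and distance of bracket from where it was at the start of the episode below 0.03 m), for 0.2 s.
2. the bracket has been slid out from beneath the open bar, more than 80 mm along the channel (value of joint bar above 1.6 rad and distance of bracket from where it was at the start of the episode above 0.08 m and z of bracket in the frame of bed below 0.013 m), for 0.1 s.
At the end, for the whole second after the job is handed in: Bar open by itself (past 1.7 rad); bracket released and at rest in the nest, flat and straight in the channel (0.06 rad, 4 mm of centre line, 3 mm of floor, origin past y = -75 mm of the bed), ball in its notch (under 1.8 mm back), bumper pressed over 2 mm (value of joint bar above 1.7 rad and value of joint ball below 0.0018 m and value of joint bumper above 0.002 m and y of bracket in the frame of bed below -0.075 m and z of bracket in the frame of bed below 0.011 m and x of bracket in the frame of bed between -0.004 and 0.004 m and angle between bracket's own z axis and vertical below 0.06 rad and angle between the y axis of bracket and the y axis of bed, either way round below 0.06 rad and linear speed of bracket below 0.01 m/s); the robot touches nothing.
It fails at once if the bracket is lifted more than 15 mm off the channel floor (z of bracket in the frame of bed above 0.023 m).
It fails at once if the bracket is rammed: the fingers press on it with more than 35 N (contact force between the fingers and bracket above 35 N).
It fails at once if another thing on the bench is moved by more than 30 mm (distance of any of hammer, wrench, offcut, angle_iron, collar, squeeze, tin from where it was at the start of the episode above 0.03 m).
It also fails if it takes over 56 s, if anything falls off the work surface, if the arm or the gripper's body presses on something with over 40 N, if the wrist force passes 120 N, or if a joint passes its speed limit or range.

## Working session

There is one attempt and no reset: what is moved stays moved. The work goes in short steps, Python scripts to look and compute and a tool call to move; the robot and the scene stay as the last step left them, time stands still between calls to the robot, and variables do not carry over. Pictures are saved under pics/ and viewed, and the job is handed in when it is done.

Besides the shell and the picture viewer there is one more tool, called after "Request:" as a command line: name --argument value ..., lists and objects as JSON in quotes. arm_command: Moves the arm, as the interface text tells. Its arguments: {"type":"object","properties":{"motion":{"type":"array"},"newtons":{"type":"number"}},"required":["motion"]}

```bash
ls; mkdir -p pics; python3 - <<'E'
from workcell import bot, viewer
import cv2
for n in("scene","top"):
    cv2.imwrite(f"pics/{n}0.png",viewer.camera(n)); c=viewer.calibration(n); print(n,c)
o=bot.get_obs(); print(o)
E
```

```text
pics
scene {'fx': 527.8604882591173, 'fy': 527.8604882591173, 'cx': 285.75089806594326, 'cy': 207.3817297748724, 'k1': 0.03182668101124702, 'T': array([[ 0.73783613,  0.44137612, -0.51067109,  1.16524549],
       [ 0.67491451, -0.47190203,  0.56727319, -0.74974444],
       [ 0.00939412, -0.76321399, -0.64607752,  0.89400237],
       [ 0.        ,  0.        ,  0.        ,  1.        ]])}
top {'fx': 478.16242762436485, 'fy': 478.16242762436485, 'cx': 283.60183814912585, 'cy': 211.01450801075381, 'k1': 0.004350137843704293, 'T': array([[-0.02341474, -0.98955667,  0.1422299 ,  0.34608389],
       [-0.99969687,  0.02425898,  0.0042044 , -0.01861291],
       [-0.00761085, -0.14208834, -0.98982472,  1.34333878],
       [ 0.        ,  0.        ,  0.        ,  1.        ]])}
{'time': 0.1, 'q': array([7.64325507e+01, 5.00729739e+00, 1.00379544e+01, 9.50994418e+01,
       8.36977308e-04, 9.00003174e+01]), 'qd': array([ 0.03315388, -0.09209622,  0.25169983,  0.12356449,  0.03449162,
        0.02801394]), 'joint_efforts': array([-1.46339953e-04, -5.21561694e+01,  4.65651369e+01,  1.58588175e-02,
       -2.42874052e-06,  5.68345669e-06]), 'ee_pos': array([0.1289643 , 0.53442184, 0.20915092]), 'tcp_rot': array([-1.79931215e+02, -8.36595616e-04,  1.66432232e+02]), 'wrist_force': array([ 0.30145723, -0.30679039,  1.12392988]), 'torque': array([ 0.00204804, -0.01112825, -0.03322908]), 'opening': 0.08544829402174443}
```

View pics/scene0.png

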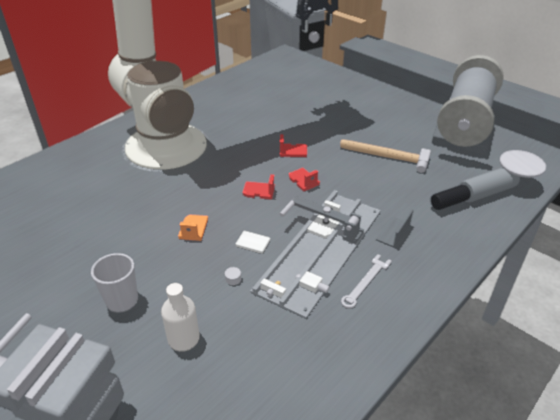

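View pics/top0.png

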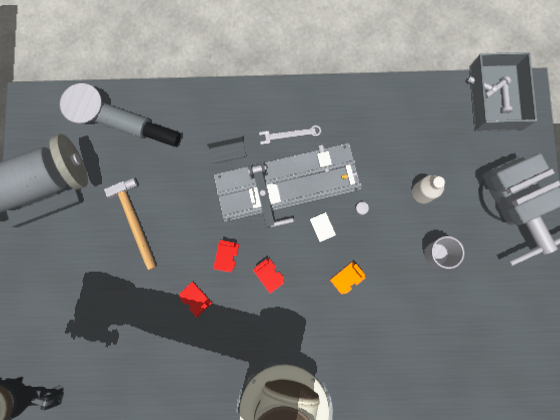

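```bash
python3 - <<'E'
import cv2
a=cv2.imread("pics/top0.png")[130:235,205:375]; cv2.imwrite("pics/topc.png",cv2.resize(a,None,fx=4.6,fy=4.6,interpolation=cv2.INTER_CUBIC))
a=cv2.imread("pics/scene0.png")[180:320,245:420]; cv2.imwrite("pics/scenec.png",cv2.resize(a,None,fx=4.2,fy=4.2,interpolation=cv2.INTER_CUBIC))
E
```

```text
(no output)
```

View pics/topc.png

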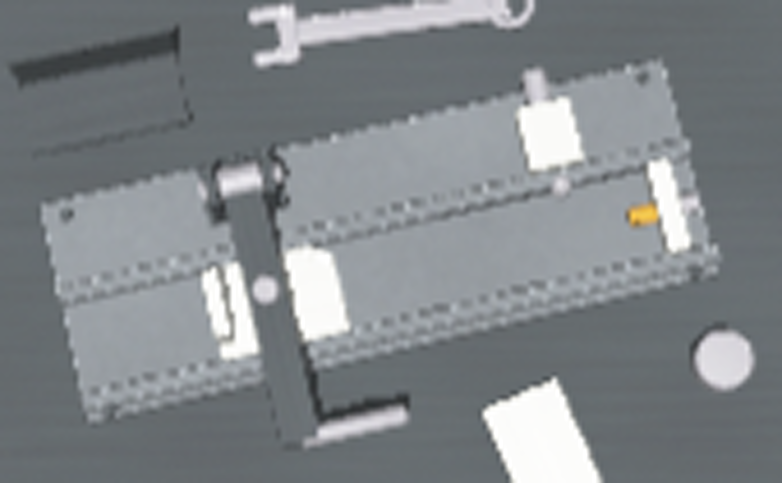

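View pics/scenec.png

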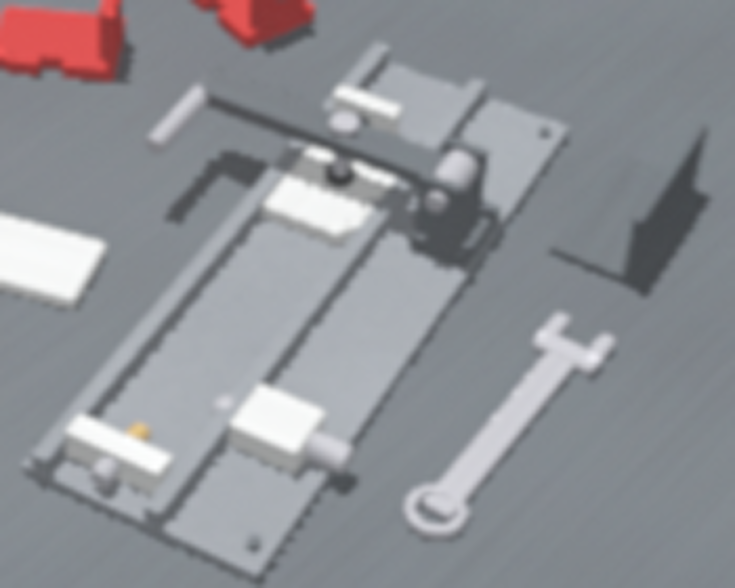

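```bash
cat > h.py <<'E'
import numpy as np, cv2
from workcell import bot, viewer
CAL={n:viewer.calibration(n) for n in("scene","top")}
def ray(n,u,v):
    c=CAL[n]; d=np.array([(u-c['cx'])/c['fx'],(v-c['cy'])/c['fy']]); p=d.copy()
    for _ in range(10): p=d/(1+c['k1']*(p@p))
    T=c['T']; return T[:3,3],T[:3,:3]@np.array([p[0],p[1],1])
def onz(n,u,v,z):
    o,d=ray(n,u,v); return o+d*(z-o[2])/d[2]
def tri(a,b):
    (o1,d1),(o2,d2)=ray("top",*a),ray("scene",*b)
    s=np.linalg.lstsq(np.stack([d1,-d2],1),o2-o1,rcond=None)[0]
    p,q=o1+s[0]*d1,o2+s[1]*d2; return (p+q)/2,np.linalg.norm(p-q)
def proj(n,P):
    c=CAL[n];T=c['T'];p=T[:3,:3].T@(np.array(P)-T[:3,3]);p=p[:2]/p[2];p=p*(1+c['k1']*(p@p));return np.array([c['cx']+c['fx']*p[0],c['cy']+c['fy']*p[1]])
tc=lambda x,y:(x/4.6+205-.39,y/4.6+130-.39)
sc=lambda x,y:(x/4.2+245-.38,y/4.2+180-.38)
E
python3 - <<'E'
from h import *
L=[(42,205),(655,62),(718,270),(92,420)]
W=np.array([onz("top",*tc(*p),.008) for p in L]);print(W.round(4))
for i in range(4): print(np.linalg.norm(W[i]-W[(i+1)%4]).round(4))
B=np.array([[.095,.2],[.095,-.2],[-.045,-.2],[-.045,.2]])
A,Bm=B-B.mean(0),W[:,:2]-W[:,:2].mean(0)
th=np.arctan2((A[:,0]*Bm[:,1]-A[:,1]*Bm[:,0]).sum(),(A*Bm).sum());R=np.array([[np.cos(th),-np.sin(th)],[np.sin(th),np.cos(th)]])
t=W[:,:2].mean(0)-R@B.mean(0);print("yaw",np.degrees(th),"t",t,"res",(W[:,:2]-(B@R.T+t)).round(4))
# scene corners
for p in [(567,128),(262,580),(28,462)]:
    w=onz("scene",*sc(*p),.008); print("scene corner bed",(R.T@(w[:2]-t)).round(4))
def bed(p): return np.r_[R.T@(p[:2]-t),p[2]].round(4)
for n,a,b in [("handle free end",(405,410),(158,135)),("handle root",(310,435),(203,92)),("ball",(560,185),(224,403)),("bumper tip",(632,215),(140,430))]:
    p,e=tri(tc(*a),sc(*b)); print(n,p.round(4),"gap",e.round(4),"bed",bed(p))
print("ball z~.014",bed(onz("top",*tc(560,185),.016)),bed(onz("scene",*sc(224,403),.016)))
print("bumper tip",bed(onz("top",*tc(630,215),.018)))
print("bracket front", [bed(onz("top",*tc(*q),.018)) for q in [(333,248),(349,330)]])
print("tab top", [bed(onz("top",*tc(*q),.056)) for q in [(203,270),(222,357),(240,263),(257,352)]])
E
```

```text
[[ 0.6491  0.184   0.008 ]
 [ 0.7308 -0.1999  0.008 ]
 [ 0.5977 -0.2331  0.008 ]
 [ 0.5139  0.1538  0.008 ]]
0.3925
0.1373
0.3958
0.1386
yaw 12.248988138263105 t [ 0.59844172 -0.0291066 ] res [[ 0.0003 -0.0025]
 [-0.0029  0.0045]
 [ 0.0008  0.001 ]
 [ 0.0018 -0.003 ]]
scene corner bed [0.0956 0.1994]
scene corner bed [ 0.0985 -0.2003]
scene corner bed [-0.0429 -0.1954]
handle free end [ 0.5098 -0.0362  0.0597] gap 0.0027 bed [-0.0881  0.0119  0.0597]
handle root [0.4966 0.0194 0.0509] gap 0.0004 bed [-0.0893  0.069   0.0509]
ball [ 0.6516 -0.1364  0.0188] gap 0.0009 bed [ 0.0291 -0.1161  0.0188]
bumper tip [ 0.6316 -0.1801  0.0181] gap 0.0006 bed [ 0.0004 -0.1546  0.0181]
ball z~.014 [ 0.0293 -0.1168  0.016 ] [ 0.0283 -0.1136  0.016 ]
bumper tip [ 0.0005 -0.1536  0.018 ]
bracket front [array([0.0235, 0.0286, 0.018 ]), array([-0.0284,  0.031 ,  0.018 ])]
tab top [array([0.0212, 0.1079, 0.056 ]), array([-0.0325,  0.1088,  0.056 ]), array([0.0201, 0.0856, 0.056 ]), array([-0.0345,  0.088 ,  0.056 ])]
```

Candidates, in top-picture pixels:
- The bracket could be the white plate under the bar (262,195), the red look-alikes (227,256), (268,275) and (195,298), or the orange one (348,278).
- The white block (324,158) is the ball housing and (351,174) is the bumper mount.
- The white flat (322,227) is the offcut.

I chose the white bracket under the bar. The close crop shows it in the channel with its tab at the +y side. The ball reads bed y ≈ -0.116 and the bumper tip ≈ -0.154, so the two agree on home ≈ -0.115.

First I turn the tool so its x is bed +y and its y is bed +x.

Request:
arm_command --motion '[[0.4,[0,0,0],[0,0,1]],[0.4,[0,0,0],[0,0,1]],[0.4,[0,0,0],[0,0,1]],[0.4,[0,0,0],[0,0,1]],[0.4,[0,0,0],[0,0,1]],[0.4,[0,0,0],[0,0,1]],[0.4,[0,0,0],[0,0,1]],[0.4,[0,0,0],[0,0,1]],[0.4,[0,0,0],[0,0,1]],[0.4,[0,0,0],[0,0,1]],[0.4,[0,0,0],[0,0,0.7]],[0.4,[0,0,0],[0,0,0]]]' --newtons 20

```text
time: 1.6
ee_pos: [0.129, 0.5345, 0.2094]
tcp_rot: [-180.0, 0.0, 102.3]
wrist_force: [0.1, -0.4, 0.6]
opening: 0.0346
```

Request:
arm_command --motion '[[0.4,[-0.92,0.37,0],[0,0,0]],[0.4,[-0.92,0.37,0],[0,0,0]],[0.4,[-0.92,0.37,0],[0,0,0]],[0.4,[-0.92,0.37,0],[0,0,0]],[0.4,[-0.92,0.37,0],[0,0,0]],[0.4,[-0.92,0.37,0],[0,0,0]],[0.4,[-0.92,0.37,0],[0,0,0]],[0.4,[-0.92,0.37,0],[0,0,0]],[0.4,[-0.92,0.37,0],[0,0,0]],[0.4,[-0.92,0.37,0],[0,0,0]],[0.4,[-0.92,0.37,0],[0,0,0]],[0.4,[0,0,0],[0,0,0]]]'

```text
time: 3.1
ee_pos: [0.4974, -0.01, 0.2086]
tcp_rot: [-179.9, 0.0, 102.1]
wrist_force: [-0.3, 0.9, 0.6]
opening: 0.0337
```

Request:
arm_command --motion '[[0.4,[0,0.09,0.9],[0,0,0]],[0.4,[0,0,0.9],[0,0,0]],[0.4,[0,0,0.3],[0,0,0]],[0.4,[0,0,0],[0,0,0]]]'

```text
time: 3.6
ee_pos: [0.5011, -0.0054, 0.0839]
tcp_rot: [-179.9, -0.0, 102.3]
wrist_force: [-0.4, 0.1, 1.2]
opening: 0.0346
```

```bash
python3 - <<'E'
from h import *
a=cv2.resize(viewer.camera("top")[130:235,205:375],None,fx=2.3,fy=2.3,interpolation=2)
b=cv2.resize(viewer.camera("scene")[150:290,245:420],None,fx=4,fy=4,interpolation=2)
cv2.imwrite("pics/a1.png",b);cv2.imwrite("pics/a1t.png",a)
E
```

```text
(no output)
```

View pics/a1.png

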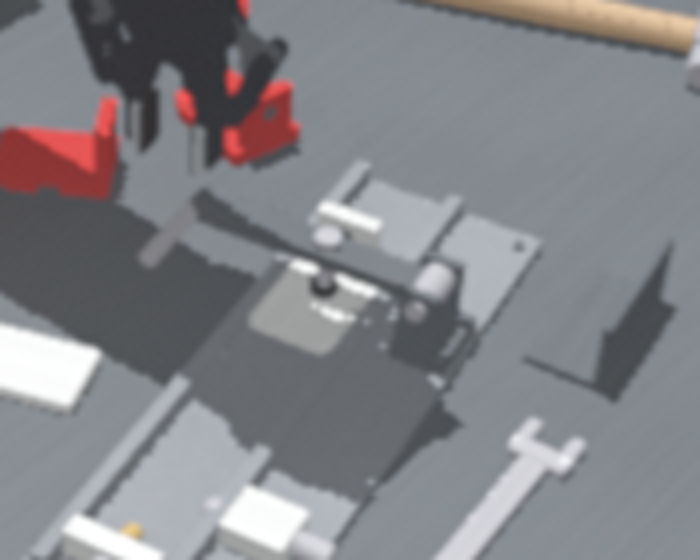

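View pics/a1t.png

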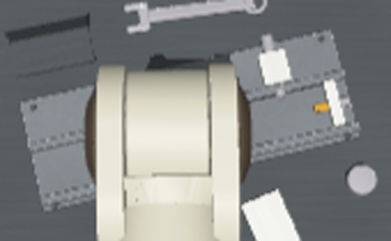

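The scene view shows the open fingers above the rod, at about (150,135) and (205,160) with the rod end at (155,250). Both sit over its free part. I continue down.

Request:
arm_command --motion '[[0.4,[-0.09,0.01,0.3],[0,0,0]],[0.4,[0,0,0.3],[0,0,0]],[0.4,[0,0,0.27],[0,0,0]],[0.4,[0,0,0],[0,0,0]]]'

```text
time: 4.2
ee_pos: [0.5021, -0.011, 0.0297]
tcp_rot: [-179.8, -0.0, 102.2]
wrist_force: [0.1, -0.3, 0.1]
opening: 0.0342
```

Request:
arm_command --motion '[[0.0,[0,0,0],[0,0,0]],[0.0,[0,0,0],[0,0,0]],[0.0,[0,0,0],[0,0,0]],[0.0,[0,0,0],[0,0,0]],[0.0,[0,0,0],[0,0,0]]]' --newtons 20

```text
time: 4.82
ee_pos: [0.5041, -0.0111, 0.034]
tcp_rot: [179.9, 0.0, 102.2]
wrist_force: [-6.2, -0.5, 14.1]
opening: 0.0005
```

```bash
python3 - <<'E'
from h import *
b=cv2.resize(viewer.camera("scene")[180:290,245:385],None,fx=5,fy=5,interpolation=2)
cv2.imwrite("pics/a2.png",b); o=bot.get_obs(); print(o['ee_pos'],o['wrist_force'],o['torque'],o['opening'])
E
```

```text
[ 0.50407393 -0.01110368  0.03405029] [-6.01850019 -0.37063884 14.51170908] [-0.14608839  1.30744656 -0.03542093] 0.00015441960776375297
```

View pics/a2.png

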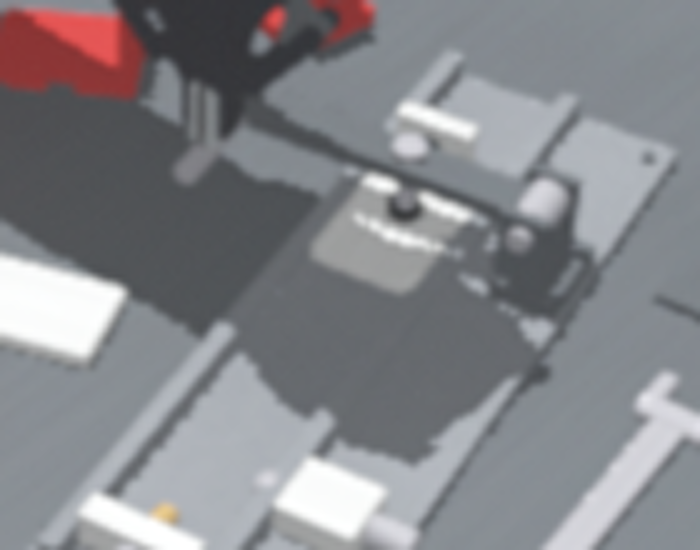

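```bash
python3 - <<'E'
from h import *
t=np.array([.5984,-.0291]);c,s=np.cos(np.radians(12.25)),np.sin(np.radians(12.25));R=np.array([[c,-s],[s,c]])
def w(x,y,z): return np.r_[R@[x,y]+t,z]
def pc(P): q=proj("scene",P);return ((q-[245,180]+.4)*5).round(0)
o=bot.get_obs()['ee_pos']; print("tcp bed",R.T@(o[:2]-t),o[2], pc(o), "grasp", pc(o+[0,0,.019]),"40up",pc(o+[0,0,.04]))
for y in(.016,.04,.068): print(y,"rod now?",pc(w(-.09,y,.05)))
b=cv2.imread("pics/a2.png")[60:240,120:300]; cv2.imwrite("pics/a2z.png",cv2.resize(b,None,fx=3.3,fy=3.3,interpolation=2))
a=cv2.imread("pics/scene0.png")[180:290,245:385]; a=cv2.resize(a,None,fx=5,fy=5,interpolation=2)[60:240,120:300]; cv2.imwrite("pics/a0z.png",cv2.resize(a,None,fx=3.3,fy=3.3,interpolation=2))
E
```

```text
tcp bed [-0.08835995  0.03760045] 0.03405029110467905 [211. 171.] grasp [211. 142.] 40up [212. 109.]
0.016 rod now? [186. 170.]
0.04 rod now? [211. 143.]
0.068 rod now? [239. 112.]
```

View pics/a2z.png

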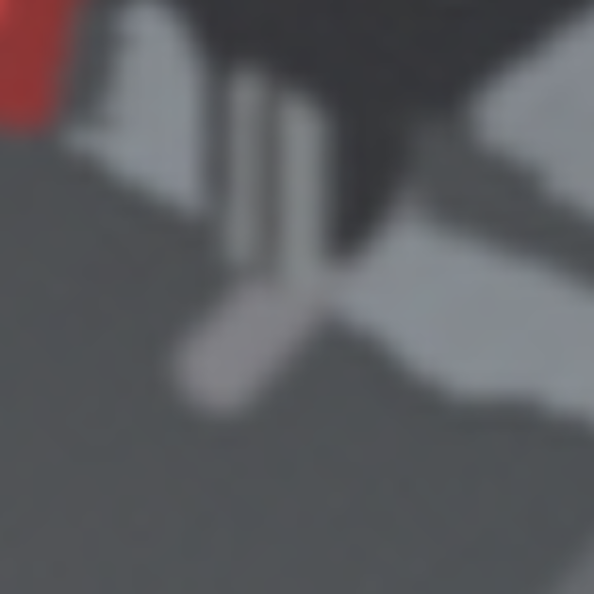

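View pics/a0z.png

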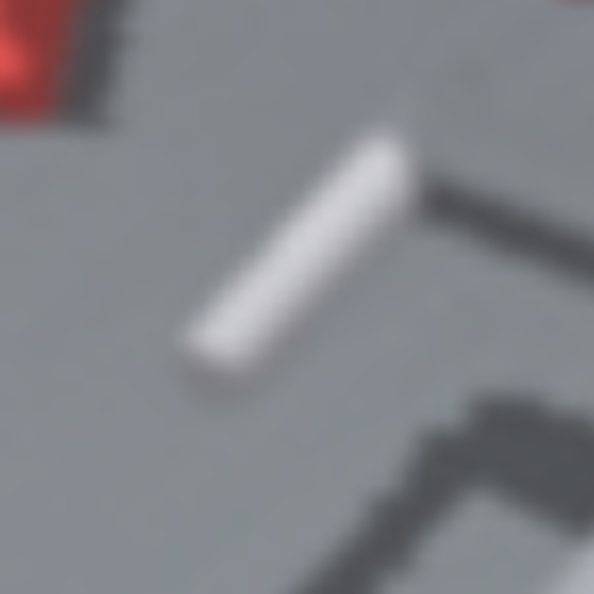

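Request:
arm_command --motion '[[0.4,[0,0,0],[0,0,0]],[0.4,[0,0,0],[0,0,0]],[0.4,[0,0,0],[0,0,0]]]'

```text
time: 5.25
ee_pos: [0.5033, -0.011, 0.0315]
tcp_rot: [-180.0, -0.0, 102.2]
wrist_force: [-1.4, 0.4, 0.3]
opening: 0.0344
```

```bash
python3 - <<'E'
from h import *
b=cv2.resize(viewer.camera("scene")[185:235,265:315],None,fx=12,fy=12,interpolation=2)
cv2.imwrite("pics/a3.png",b); o=bot.get_obs(); print(o['ee_pos'],o['wrist_force'],o['torque'],o['opening'])
E
```

```text
[ 0.50320149 -0.01102271  0.03142538] [ 0.04732541  0.07749952 -0.46766506] [-0.01837767  0.01805929  0.04245269] 0.03407358603220815
```

View pics/a3.png

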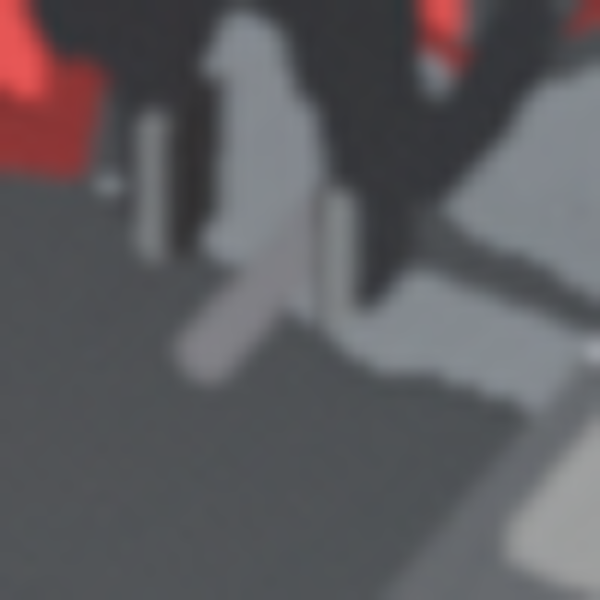

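Request:
arm_command --motion '[[0.4,[0,0,0.1],[0,0,0]],[0.4,[0,0,0.06],[0,0,0]],[0.3,[0,0,0],[0,0,0]],[0.2,[0,0,0],[0,0,0]],[0.0,[0,0,0],[0,0,0]],[0.0,[0,0,0],[0,0,0]],[0.0,[0,0,0],[0,0,0]]]' --newtons 20

```text
time: 6.18
ee_pos: [0.5032, -0.0111, 0.0221]
tcp_rot: [-180.0, 0.0, 102.2]
wrist_force: [-3.3, -0.4, 3.1]
opening: 0.011
```

```bash
python3 - <<'E'
from h import *
b=cv2.resize(viewer.camera("scene")[185:235,265:315],None,fx=12,fy=12,interpolation=2)
cv2.imwrite("pics/a4.png",b); o=bot.get_obs(); print(o['ee_pos'],o['wrist_force'],o['torque'],o['opening'])
E
```

```text
[ 0.50319569 -0.0110656   0.02210791] [-3.08418486 -1.09699156  3.05301502] [-0.17931613  0.67412201  0.0316264 ] 0.010952946900290994
```

View pics/a4.png

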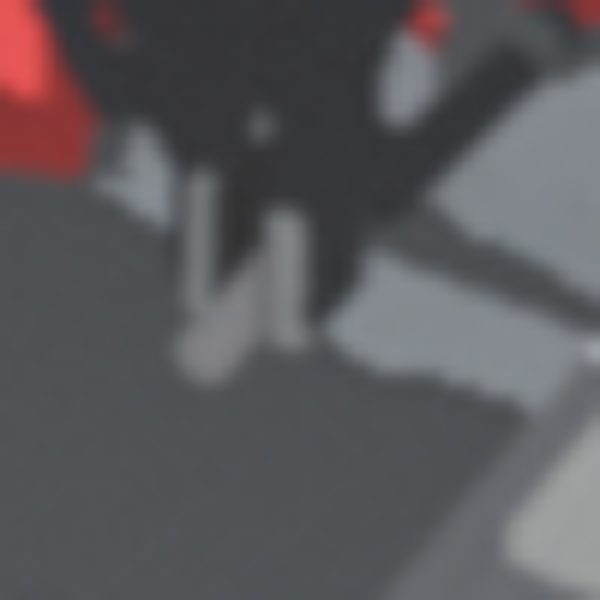

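```bash
python3 - <<'E'
import numpy as np
th=np.arange(0,2.01,.1)
x=.07-.16*np.cos(th);z=.05+.16*np.sin(th)
for a,dx,dz in zip(th[1:],np.diff(x)/.06,-np.diff(z)/.06):print(a.round(2),dx.round(3),dz.round(3))
E
```

```text
0.1 0.013 -0.266
0.2 0.04 -0.264
0.3 0.066 -0.258
0.4 0.091 -0.25
0.5 0.116 -0.24
0.6 0.139 -0.227
0.7 0.161 -0.212
0.8 0.182 -0.195
0.9 0.2 -0.176
1.0 0.217 -0.155
1.1 0.231 -0.133
1.2 0.243 -0.109
1.3 0.253 -0.084
1.4 0.26 -0.058
1.5 0.265 -0.032
1.6 0.266 -0.006
1.7 0.266 0.021
1.8 0.262 0.048
1.9 0.256 0.073
2.0 0.248 0.099
```

Request:
arm_command --motion '[[0.0,[0,0.01,-0.27],[0,0,0]],[0.0,[0,0.04,-0.26],[0,0,0]],[0.0,[0,0.07,-0.26],[0,0,0]],[0.0,[0,0.09,-0.25],[0,0,0]]]'

```text
time: 6.72
ee_pos: [0.515, -0.0085, 0.0856]
tcp_rot: [-179.9, 0.0, 102.2]
wrist_force: [-3.7, -1.2, -2.3]
opening: 0.0108
```

Request:
arm_command --motion '[[0.0,[0,0.12,-0.24],[0,0,0]],[0.0,[0,0.14,-0.23],[0,0,0]],[0.0,[0,0.16,-0.21],[0,0,0]],[0.0,[0,0.18,-0.2],[0,0,0]],[0.0,[0,0.2,-0.18],[0,0,0]],[0.0,[0,0.22,-0.16],[0,0,0]]]'

```text
time: 7.48
ee_pos: [0.5749, 0.0043, 0.161]
tcp_rot: [180.0, 0.1, 102.2]
wrist_force: [-8.0, -2.5, 6.2]
opening: 0.0109
```

Request:
arm_command --motion '[[0.0,[0,0.23,-0.13],[0,0,0]],[0.0,[0,0.24,-0.11],[0,0,0]],[0.0,[0,0.25,-0.08],[0,0,0]],[0.0,[0,0.26,-0.06],[0,0,0]]]'

```text
time: 7.98
ee_pos: [0.6338, 0.0169, 0.1823]
tcp_rot: [179.9, 0.1, 102.2]
wrist_force: [-2.2, -2.4, 2.2]
opening: 0.0109
```

```bash
python3 - <<'E'
from h import *
b=cv2.resize(viewer.camera("scene")[120:270,245:445],None,fx=3.5,fy=3.5,interpolation=2)
cv2.imwrite("pics/a5.png",b); o=bot.get_obs(); print(o['ee_pos'],o['q'],o['wrist_force'],o['torque'],o['opening'])
E
```

```text
[0.63534737 0.01725716 0.18244639] [ 1.56771747e+00  1.64302416e+01  2.02185964e+01  9.36007418e+01
 -2.45624066e-02  7.93403271e+01] [-2.80316211 -2.43731485  5.45202437] [-0.5931717   0.45654362 -0.06631851] 0.01094394860802815
```

View pics/a5.png

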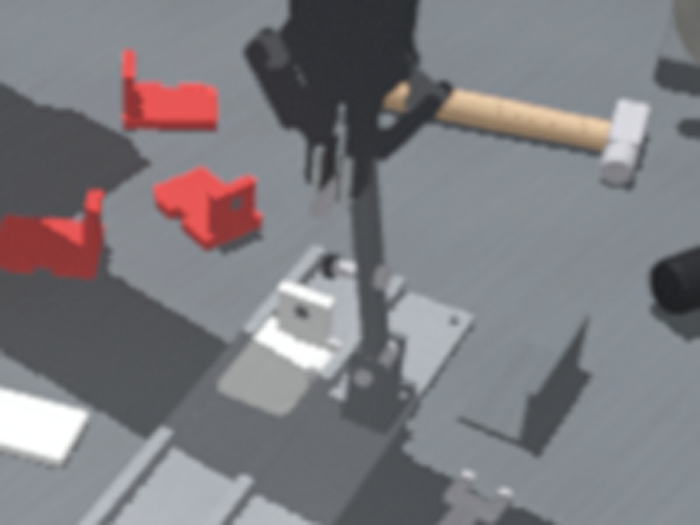

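```bash
python3 - <<'E'
import numpy as np
th=np.r_[1.4,np.arange(1.5,2.06,.1)];ph=np.radians(np.r_[0,6,12,18,24,30,30])
rod=np.c_[.07-.16*np.cos(th),.05+.16*np.sin(th)]
t=rod+.028*np.c_[np.sin(ph),-np.cos(ph)]
for i in range(6):
    d=t[i+1]-t[i];p=ph[i];print(th[i+1].round(2),(d@[np.cos(p),np.sin(p)]/.06).round(3),(d@[np.sin(p),-np.cos(p)]/.06).round(3))
E
```

```text
1.5 0.313 -0.035
1.6 0.314 0.02
1.7 0.304 0.073
1.8 0.284 0.124
1.9 0.253 0.169
2.0 0.165 0.209
```

Request:
arm_command --motion '[[0.0,[0,0.31,-0.03],[-1,0,0]],[0.0,[0,0.31,0.02],[-1,0,0]],[0.0,[0,0.3,0.07],[-1,0,0]]]'

```text
time: 8.4
ee_pos: [0.6887, 0.029, 0.1848]
tcp_rot: [161.7, 0.0, 102.2]
wrist_force: [-0.6, -1.2, -2.0]
opening: 0.0111
```

Request:
arm_command --motion '[[0.0,[0,0.28,0.12],[-1,0,0]],[0.0,[0,0.25,0.17],[-1,0,0]],[0.0,[0,0.16,0.21],[0,0,0]],[0.0,[0,0,0],[0,0,0]]]'

```text
time: 8.9
ee_pos: [0.7384, 0.0398, 0.1736]
tcp_rot: [149.9, 0.0, 102.2]
wrist_force: [2.3, -0.9, 2.8]
opening: 0.0111
```

```bash
python3 - <<'E'
from h import *
b=cv2.resize(viewer.camera("scene")[120:270,245:445],None,fx=3.5,fy=3.5,interpolation=2)
cv2.imwrite("pics/a6.png",b); o=bot.get_obs(); print(o['ee_pos'],o['tcp_rot'],o['q'],o['wrist_force'],o['torque'],o['opening'])
E
```

```text
[0.73820088 0.0397079  0.17367335] [1.49862353e+02 3.42222801e-02 1.02237647e+02] [ 0.70606303 -0.45666233 -6.19184673 54.62672894  5.73131255 79.97669559] [ 2.27816146 -0.68308659  3.88823732] [-0.13296874 -0.5148855  -0.2176001 ] 0.010876054747401767
```

View pics/a6.png

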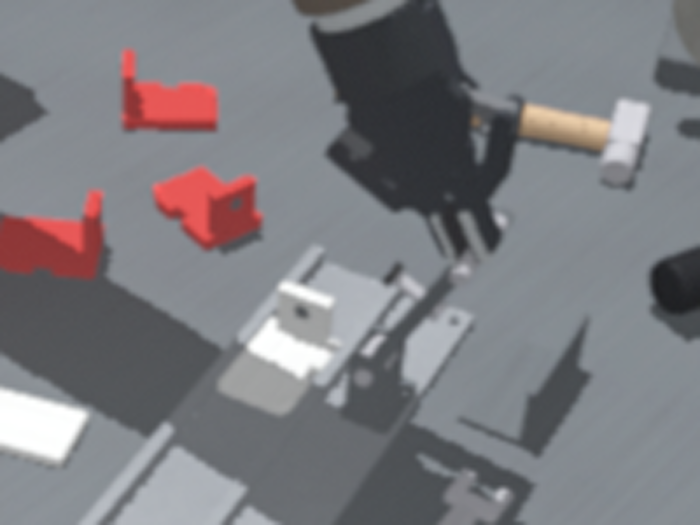

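Request:
arm_command --motion '[[0.5,[0,0,0],[0,0,0]],[0.5,[0,0,0],[0,0,0]],[0.5,[0,0,0],[0,0,0]],[0.5,[0,0,-0.3],[0,0,0]],[0.5,[0,0,-0.6],[0,0,0]],[0.5,[0,0,-0.6],[0,0,0]],[0.5,[0,0,-0.4],[0,0,0]],[0.5,[0,0,0],[0,0,0]]]'

```text
time: 9.95
ee_pos: [0.6812, 0.0273, 0.2744]
tcp_rot: [149.7, 0.1, 102.2]
wrist_force: [0.1, 0.4, 0.2]
opening: 0.0428
```

```bash
python3 - <<'E'
from h import *
b=cv2.resize(viewer.camera("scene")[120:270,245:445],None,fx=3.5,fy=3.5,interpolation=2)
cv2.imwrite("pics/a7.png",b); o=bot.get_obs(); print(o['ee_pos'],o['tcp_rot'],o['q'],o['wrist_force'],o['torque'],o['opening'])
t=np.array([.5984,-.0291]);c,s=np.cos(np.radians(12.25)),np.sin(np.radians(12.25));R=np.array([[c,-s],[s,c]])
print(R.T@(o['ee_pos'][:2]-t))
E
```

```text
[0.68121069 0.02740414 0.27196499] [1.49866468e+02 3.12919475e-02 1.02221362e+02] [-0.54256809 -7.27400075 -1.74791971 66.00586576  6.3413854  78.89997873] [ 0.7798564   0.09572957 -0.0520378 ] [-0.1587426   0.4661506  -0.04774285] 0.04265869818642014
[0.0929141  0.03764703]
```

View pics/a7.png

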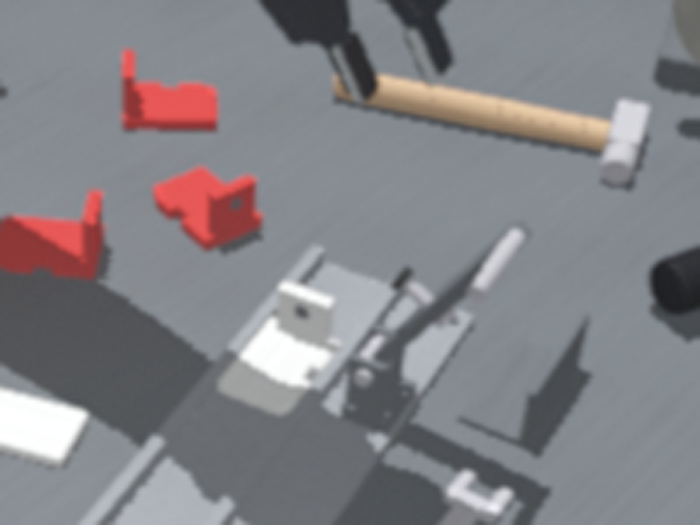

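Request:
arm_command --motion '[[0.0,[0,-0.3,0],[1,0,0]],[0.0,[0,-0.3,0],[1,0,0]],[0.0,[0,-0.3,0],[1,0,0]],[0.0,[0,-0.3,0],[1,0,0]],[0.0,[0,-0.3,0],[1,0,0]],[0.0,[0.5,0,0],[0,0,0]],[0.0,[0.5,0,0],[0,0,0]],[0.0,[0.5,0,0],[0,0,0]],[0.0,[0,0,0],[0,0,0]]]'

```text
time: 11.12
ee_pos: [0.579, 0.0992, 0.2413]
tcp_rot: [-179.9, -0.0, 102.4]
wrist_force: [-0.5, -0.3, 0.1]
opening: -0.0001
```

```bash
cat >> h.py <<'E'
t=np.array([.5984,-.0291]);_c,_s=np.cos(np.radians(12.25)),np.sin(np.radians(12.25));R=np.array([[_c,-_s],[_s,_c]])
def st():
    o=bot.get_obs(); f=o['wrist_force']; print(round(o['time'],2),"bed",(R.T@(o['ee_pos'][:2]-t)).round(4),"z",o['ee_pos'][2].round(4),"F bed",(R.T@f[:2]).round(1),f[2].round(1),o['tcp_rot'].round(2))
def bed(p): return np.r_[R.T@(p[:2]-t),p[2]].round(4)
E
python3 - <<'E'
from h import *
st(); cv2.imwrite("pics/s8.png",viewer.camera("scene")); cv2.imwrite("pics/a8.png",cv2.resize(cv2.imread("pics/s8.png")[140:290,265:415],None,fx=4,fy=4,interpolation=2))
E
```

```text
11.12 bed [0.0082 0.1295] z 0.2413 F bed [-0.5 -0.2] 0.1 [-1.7988e+02 -2.0000e-02  1.0238e+02]
```

View pics/a8.png

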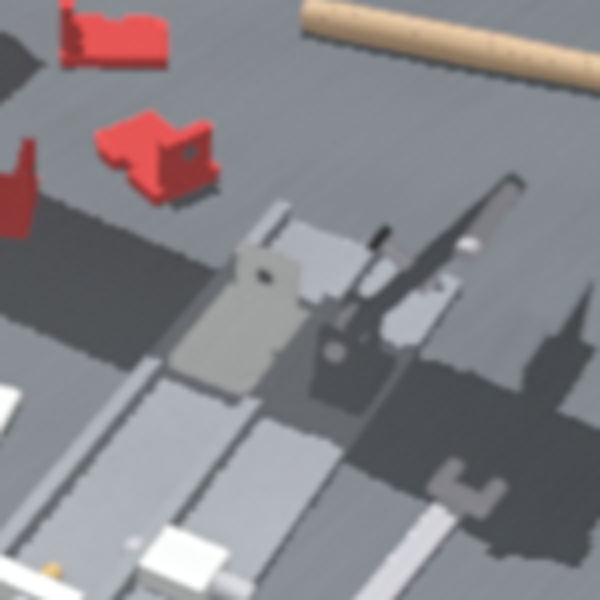

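```bash
python3 - <<'E'
from h import *
q=lambda x,y:(x/4+265-.4,y/4+140-.4)
for p in[(168,352),(240,384)]:print("front",bed(onz("scene",*q(*p),.018)))
for p in[(238,245),(298,263)]:print("tabtop",bed(onz("scene",*q(*p),.056)))
E
```

```text
front [-0.0297  0.0338  0.018 ]
front [0.0214 0.0309 0.018 ]
tabtop [-0.0206  0.1059  0.056 ]
tabtop [0.0192 0.1094 0.056 ]
```

The scene view shows the bar open at its stop, with its handle at about (490,210). The bracket is still in the clamp: its front edge is at bed y ≈ 0.032 and its tab back at ≈ 0.110. I descend behind the tab.

Request:
arm_command --motion '[[0.0,[0.08,-0.17,0.8],[0,0,0]],[0.0,[0,0,0.8],[0,0,0]],[0.0,[0,0,0.8],[0,0,0]],[0.0,[0,0,0.7],[0,0,0]],[0.0,[0,0,0.3],[0,0,0]],[0.0,[0,0,0.2],[0,0,0]],[0.0,[0,0,0],[0,0,0]],[0.0,[0,0,0],[0,0,0]]]'

```text
time: 12.18
ee_pos: [0.5693, 0.1002, 0.0283]
tcp_rot: [179.9, 0.0, 102.2]
wrist_force: [-0.5, 0.8, 0.1]
opening: 0.0003
```

```bash
python3 - <<'E'
from h import *
st(); cv2.imwrite("pics/s9.png",viewer.camera("scene")); cv2.imwrite("pics/a9.png",cv2.resize(cv2.imread("pics/s9.png")[140:290,265:415],None,fx=4,fy=4,interpolation=2))
E
```

```text
12.18 bed [-0.001   0.1325] z 0.0283 F bed [-0.3  0.9] 0.1 [179.88   0.   102.23]
```

View pics/a9.png

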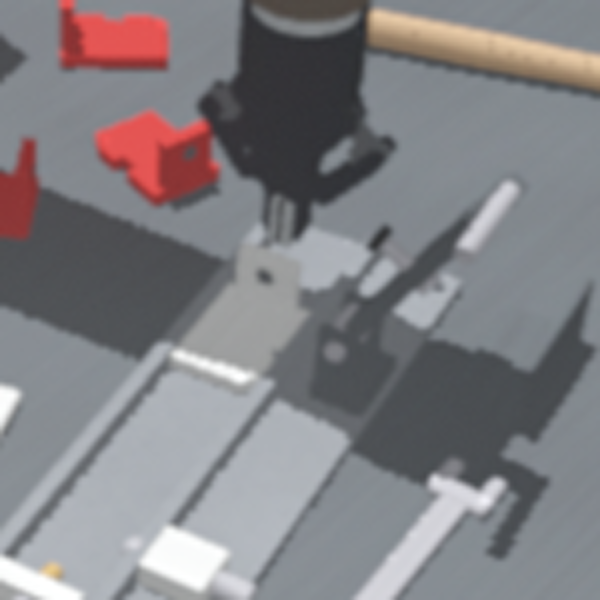

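Request:
arm_command --motion '[[0.0,[0,-0.15,0.12],[0,0,0]],[0.0,[0,0,0.12],[0,0,0]],[0.0,[0,0,0],[0,0,0]],[0.0,[-0.08,0,0],[0,0,0]],[0.0,[-0.08,0,0],[0,0,0]],[0.0,[-0.08,0,0],[0,0,0]],[0.0,[-0.08,0,0],[0,0,0]]]'

```text
time: 13.1
ee_pos: [0.5638, 0.0792, 0.0126]
tcp_rot: [180.0, -0.0, 102.2]
wrist_force: [-1.1, 1.6, 1.3]
opening: 0.0001
```

```bash
python3 - <<'E'
from h import *
st(); 
E
```

```text
13.1 bed [-0.0108  0.1132] z 0.0126 F bed [-0.7  1.8] 1.3 [ 1.7998e+02 -2.0000e-02  1.0223e+02]
```

Request:
arm_command --motion '[[0.0,[-0.1,0,-0.02],[0,0,0]],[0.0,[-0.12,0,0],[0,0,0]],[0.0,[-0.12,0,0],[0,0,0]],[0.0,[-0.12,0,0],[0,0,0]]]'

```text
time: 13.6
ee_pos: [0.5697, 0.052, 0.0137]
tcp_rot: [180.0, -0.0, 102.2]
wrist_force: [-0.4, 1.1, 0.5]
opening: 0.0001
```

```bash
python3 - <<'E'
from h import *
st(); cv2.imwrite("pics/s10.png",viewer.camera("scene")); cv2.imwrite("pics/a10.png",cv2.resize(cv2.imread("pics/s10.png")[140:290,265:415],None,fx=4,fy=4,interpolation=2))
E
```

```text
13.6 bed [-0.0109  0.0853] z 0.0137 F bed [-0.1  1.1] 0.5 [ 1.7999e+02 -1.0000e-02  1.0223e+02]
```

View pics/a10.png

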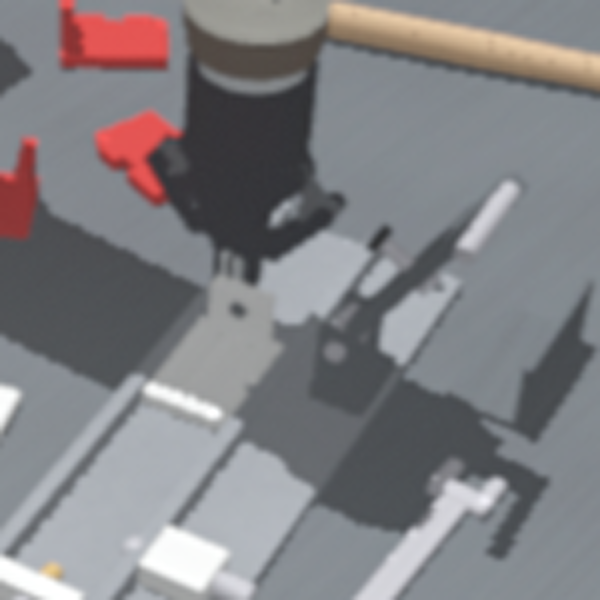

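Request:
arm_command --motion '[[0.0,[-0.12,0,0],[0,0,0]],[0.0,[-0.12,0,0],[0,0,0]],[0.0,[-0.12,0,0],[0,0,0]],[0.0,[-0.12,0,0],[0,0,0]],[0.0,[-0.12,0,0],[0,0,0]],[0.0,[-0.12,0,0],[0,0,0]],[0.0,[-0.12,0,0],[0,0,0]],[0.0,[-0.12,0,0],[0,0,0]],[0.0,[-0.12,0,0],[0,0,0]],[0.0,[-0.12,0,0],[0,0,0]],[0.0,[0,0,0],[0,0,0]]]'

```text
time: 15.02
ee_pos: [0.5848, -0.0187, 0.0135]
tcp_rot: [-180.0, 0.0, 102.2]
wrist_force: [-0.0, 1.3, -0.1]
opening: 0.0002
```

```bash
python3 - <<'E'
from h import *
st(); 
E
```

```text
15.03 bed [-0.011   0.0131] z 0.0135 F bed [0.3 1.3] -0.1 [-1.7999e+02  3.0000e-02  1.0219e+02]
```

Next I back off slightly, recentre in x and look.

Request:
arm_command --motion '[[0.0,[0.1,0,0],[0,0,0]],[0.0,[0,0.16,0],[0,0,0]],[0.0,[0,0,0],[0,0,0]],[0.0,[-0.1,0,0],[0,0,0]],[0.0,[-0.1,0,0],[0,0,0]],[0.0,[0,0,0],[0,0,0]]]'

```text
time: 15.78
ee_pos: [0.5954, -0.0224, 0.0136]
tcp_rot: [-180.0, 0.0, 102.2]
wrist_force: [-0.0, -0.5, 0.7]
opening: 0.0004
```

```bash
python3 - <<'E'
from h import *
st(); cv2.imwrite("pics/s11.png",viewer.camera("scene")); cv2.imwrite("pics/a11.png",cv2.resize(cv2.imread("pics/s11.png")[180:310,245:385],None,fx=4.6,fy=4.6,interpolation=2))
E
```

```text
15.78 bed [-0.0015  0.0071] z 0.0136 F bed [-0.1 -0.5] 0.7 [-1.8000e+02  1.0000e-02  1.0219e+02]
```

View pics/a11.png

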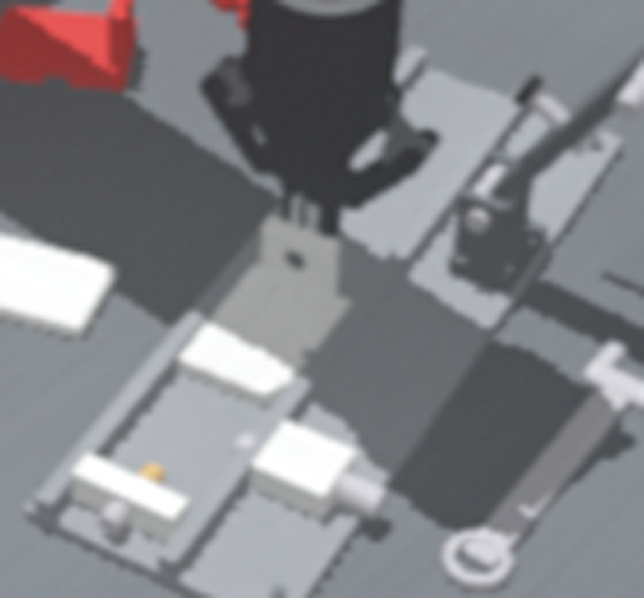

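Request:
arm_command --motion '[[0.0,[-0.1,0,0],[0,0,0]],[0.0,[-0.1,0,0],[0,0,0]],[0.0,[-0.1,0,0],[0,0,0]],[0.0,[-0.1,0,0],[0,0,0]],[0.0,[-0.06,0,0],[0,0,0]],[0.0,[-0.06,0,0],[0,0,0]]]'

```text
time: 16.58
ee_pos: [0.6021, -0.0525, 0.0136]
tcp_rot: [-180.0, -0.0, 102.2]
wrist_force: [0.7, 0.4, 0.3]
opening: 0.0001
```

```bash
python3 - <<'E'
from h import *
st(); 
E
```

```text
16.57 bed [-0.0014 -0.0236] z 0.0136 F bed [0.7 0.3] 0.3 [-180.     -0.    102.23]
```

Request:
arm_command --motion '[[0.0,[-0.05,0,0],[0,0,0]],[0.0,[-0.05,0,0],[0,0,0]],[0.0,[-0.05,0,0],[0,0,0]]]'

```text
time: 16.95
ee_pos: [0.6036, -0.0604, 0.0136]
tcp_rot: [-180.0, -0.1, 102.3]
wrist_force: [-4.3, 8.2, 3.3]
opening: -0.0004
```

```bash
python3 - <<'E'
from h import *
st(); 
E
```

```text
16.95 bed [-0.0016 -0.0317] z 0.0136 F bed [-2.4  8.9] 3.3 [-1.7998e+02 -1.0000e-01  1.0226e+02]
```

Request:
arm_command --motion '[[0.0,[-0.05,0,0],[0,0,0]],[0.0,[-0.05,0,0],[0,0,0]],[0.0,[-0.05,0,0],[0,0,0]]]'

```text
time: 17.32
ee_pos: [0.6054, -0.0689, 0.0137]
tcp_rot: [-180.0, -0.1, 102.3]
wrist_force: [-2.6, 6.7, 2.4]
opening: -0.0001
```

```bash
python3 - <<'E'
from h import *
st(); 
E
```

```text
17.32 bed [-0.0016 -0.0404] z 0.0137 F bed [-1.2  7.1] 2.4 [-1.7997e+02 -1.2000e-01  1.0228e+02]
```

Request:
arm_command --motion '[[0.0,[-0.05,0,0],[0,0,0]],[0.0,[-0.05,0,0],[0,0,0]],[0.0,[-0.05,0,0],[0,0,0]]]'

```text
time: 17.7
ee_pos: [0.6072, -0.0779, 0.0136]
tcp_rot: [-180.0, -0.1, 102.3]
wrist_force: [-4.5, 6.0, 2.1]
opening: 0.0001
```

```bash
python3 - <<'E'
from h import *
st(); 
E
```

```text
17.7 bed [-0.0017 -0.0495] z 0.0136 F bed [-3.1  6.8] 2.1 [-1.7996e+02 -1.0000e-01  1.0227e+02]
```

Request:
arm_command --motion '[[0.0,[-0.05,0,0],[0,0,0]],[0.0,[-0.04,0,0],[0,0,0]],[0.0,[-0.04,0,0],[0,0,0]]]'

```text
time: 18.08
ee_pos: [0.6088, -0.0857, 0.0136]
tcp_rot: [-179.9, -0.1, 102.3]
wrist_force: [-3.5, 4.1, 3.2]
opening: -0.0
```

```bash
python3 - <<'E'
from h import *
st(); 
E
```

```text
18.07 bed [-0.0018 -0.0575] z 0.0136 F bed [-2.5  4.8] 3.2 [-1.7995e+02 -8.0000e-02  1.0226e+02]
```

Request:
arm_command --motion '[[0.0,[-0.03,0,0],[0,0,0]],[0.0,[-0.03,0,0],[0,0,0]]]'

```text
time: 18.32
ee_pos: [0.6102, -0.0898, 0.0136]
tcp_rot: [180.0, 0.0, 102.2]
wrist_force: [-0.5, 3.4, 0.7]
opening: -0.0002
```

```bash
python3 - <<'E'
from h import *
st(); 
E
```

```text
18.32 bed [-0.0014 -0.0618] z 0.0136 F bed [0.2 3.5] 0.7 [180.     0.   102.24]
```

Request:
arm_command --motion '[[0.0,[-0.02,0,0],[0,0,0]],[0.0,[-0.02,0,0],[0,0,0]],[0.0,[0,0,0],[0,0,0]]]'

```text
time: 18.7
ee_pos: [0.6108, -0.0923, 0.0136]
tcp_rot: [180.0, 0.0, 102.2]
wrist_force: [0.2, 1.5, 1.0]
opening: -0.0002
```

```bash
python3 - <<'E'
from h import *
st(); cv2.imwrite("pics/s12.png",viewer.camera("scene")); cv2.imwrite("pics/a12.png",cv2.resize(cv2.imread("pics/s12.png")[200:310,245:355],None,fx=5.4,fy=5.4,interpolation=2))
E
```

```text
18.7 bed [-0.0013 -0.0644] z 0.0136 F bed [0.5 1.4] 1.0 [1.7999e+02 1.0000e-02 1.0222e+02]
```

View pics/a12.png

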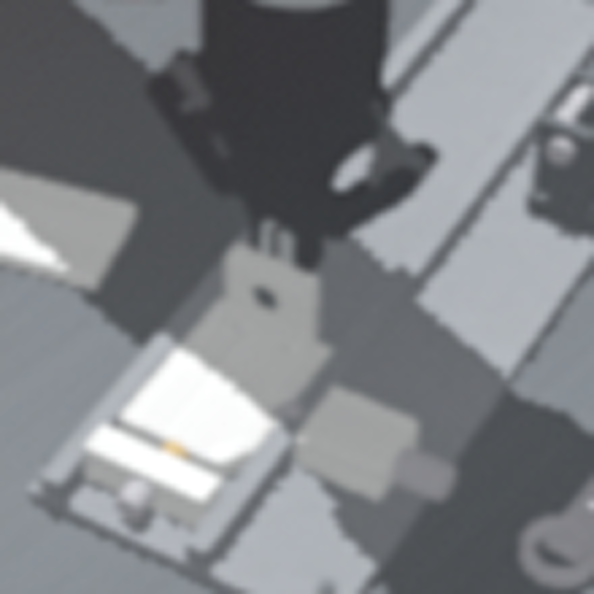

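Request:
arm_command --motion '[[0.0,[-0.02,0,0],[0,0,0]],[0.0,[-0.02,0,0],[0,0,0]],[0.0,[0,0,0],[0,0,0]]]'

```text
time: 19.12
ee_pos: [0.611, -0.0944, 0.0136]
tcp_rot: [-180.0, -0.0, 102.2]
wrist_force: [-1.9, 4.4, 1.5]
opening: -0.0002
```

```bash
python3 - <<'E'
from h import *
st(); 
E
```

```text
19.12 bed [-0.0015 -0.0664] z 0.0136 F bed [-0.9  4.7] 1.5 [-1.7998e+02 -2.0000e-02  1.0224e+02]
```

Request:
arm_command --motion '[[0.0,[-0.02,0,0],[0,0,0]],[0.0,[-0.02,0,0],[0,0,0]],[0.0,[0,0,0],[0,0,0]]]'

```text
time: 19.5
ee_pos: [0.6107, -0.0954, 0.0136]
tcp_rot: [-179.9, -0.2, 102.3]
wrist_force: [-7.1, 11.3, 5.1]
opening: 0.0
```

```bash
python3 - <<'E'
from h import *
st(); 
E
```

```text
19.5 bed [-0.002  -0.0674] z 0.0136 F bed [-4.6 12.5] 5.1 [-1.7993e+02 -1.7000e-01  1.0229e+02]
```

Request:
arm_command --motion '[[0.0,[0.1,0,0],[0,0,0]],[0.0,[0.3,0,0],[0,0,0]],[0.0,[0.6,0,0],[0,0,0]],[0.0,[0,0,-0.8],[0,0,0]],[0.0,[0,0,-0.8],[0,0,0]],[0.0,[0,-0.9,-0.3],[0,0,0]],[0.0,[0,-0.9,0],[0,0,0]],[0.0,[0,-0.9,0],[0,0,0]],[0.0,[0,-0.9,0],[0,0,0]],[0.0,[0,0,0],[0,0,0]]]'

```text
time: 20.75
ee_pos: [0.3857, -0.0841, 0.1283]
tcp_rot: [179.9, 0.1, 102.2]
wrist_force: [1.4, 0.4, 0.7]
opening: 0.0001
```

```bash
python3 - <<'E'
from h import *
st(); cv2.imwrite("pics/s13.png",viewer.camera("scene")); cv2.imwrite("pics/a13.png",cv2.resize(cv2.imread("pics/s13.png")[200:310,245:355],None,fx=5.4,fy=5.4,interpolation=2))
cv2.imwrite("pics/t13.png",viewer.camera("top")); cv2.imwrite("pics/b13.png",cv2.resize(cv2.imread("pics/t13.png")[135:215,270:370],None,fx=7,fy=7,interpolation=2))
E
```

```text
20.75 bed [-0.2196 -0.0086] z 0.1283 F bed [1.5 0. ] 0.7 [1.7991e+02 8.0000e-02 1.0215e+02]
```

View pics/a13.png

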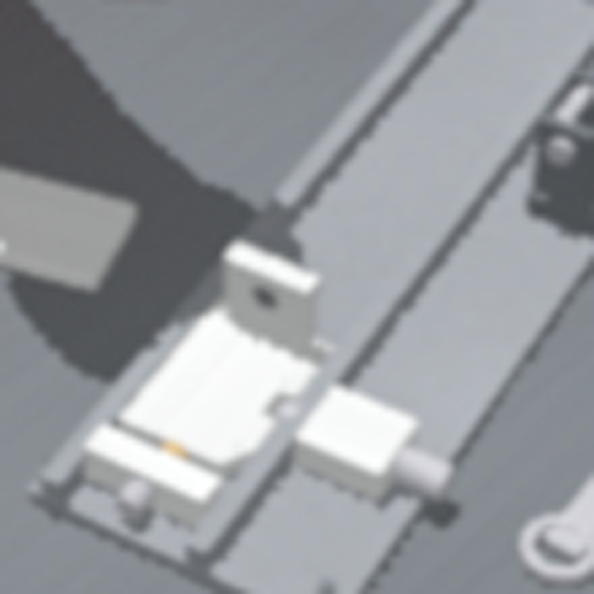

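View pics/b13.png

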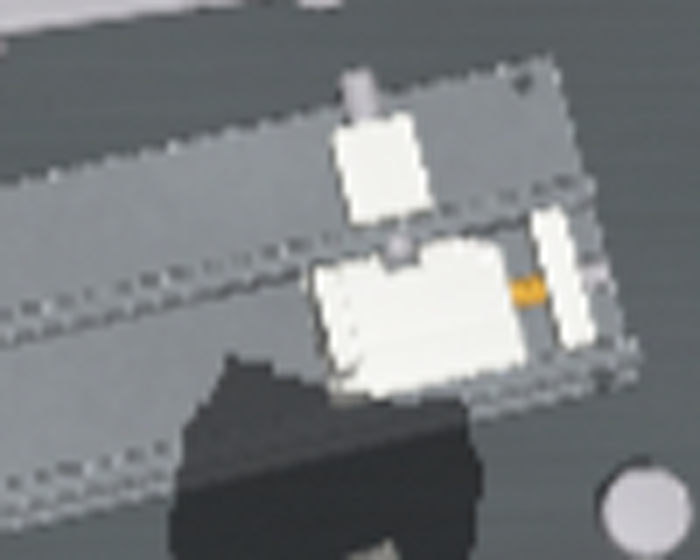

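View pics/t13.png

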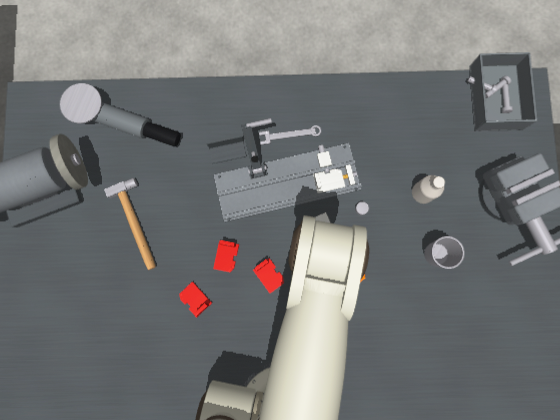

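```bash
python3 - <<'E'
from h import *
q=lambda x,y:(x/7+270-.43,y/7+135-.43)
for n,p,z in[("bumper tip/front",(513,292),.018),("ball",(400,245),.016),("front",(499,245),.018),("front",(524,362),.018),("notch edges",(383,268),.018),("notch",(416,258),.018),("rear tab top",(312,268),.056),("rear tab top",(337,395),.056)]:
    print(n,bed(onz("top",*q(*p),z)))
# orange extents in both top images, row-range
def org(f):
    h=cv2.cvtColor(cv2.imread(f),cv2.COLOR_BGR2HSV)[165:185,335:360]; m=cv2.inRange(h,(8,120,80),(30,255,255)); ys,xs=np.nonzero(m); print(f,xs.min()+335,xs.max()+335,len(xs))
org("pics/top0.png");org("pics/t13.png")
st()
E
```

```text
bumper tip/front [-0.0002 -0.1572  0.018 ]
ball [ 0.0298 -0.118   0.016 ]
front [ 0.0199 -0.1566  0.018 ]
front [-0.0291 -0.1542  0.018 ]
notch edges [ 0.0218 -0.1087  0.018 ]
notch [ 0.0227 -0.1227  0.018 ]
rear tab top [ 0.0208 -0.0766  0.056 ]
rear tab top [-0.0307 -0.0738  0.056 ]
pics/top0.png 342 347 22
pics/t13.png 343 347 17
20.85 bed [-0.217  -0.0089] z 0.1281 F bed [-0.8 -0.2] 0.6 [1.7989e+02 7.0000e-02 1.0221e+02]
```

```bash
python3 -c "
from h import *
print(bot.job_done()); st()"
```

```text
the job is handed in; nothing more can be done
None
the job is handed in; nothing more can be done
```

I swung the hold-down bar over onto its stop, where it stays open by itself. I then pushed the white bracket by its tab down the channel into the nest and handed the job in at about 21 s. No verdict was reported.

**What went wrong on the way:** the first attempt to grip the handle rod missed. At that opening the fingertips sit further back than I assumed, and they closed above the rod with about 14 N on it. I opened, went 9 mm lower and gripped it properly. The wrist never read more than about 16 N at the readings I took.

**Last checks:**
- **Ball:** in the top view it sits in the notch. The notch middle is at bed y ≈ -0.116 and the ball at ≈ -0.118 (-0.114 to -0.117 before the push), so they agree within measuring error.
- **Bumper:** its tip moved from about -0.154 to -0.157, so it is pressed roughly 3 mm. This rests on only about a pixel of change in the picture.
- **Push force:** 7 to 9 N while the ball was pressed back, a drop to about 1.4 N at the notch, then a rise to about 12.5 N over the last 3 mm. I took that rise as the bracket seating against the bumper.
- **Bar and bracket:** the bar is open and the bracket looks flat and straight in the channel.
- **Other things on the bench:** the visible bystanders look unmoved in the top view. The arm hid the offcut in that view, and I did not re-measure any of them.
- **Robot:** clear of everything, at z = 0.128 m.

The ball and bumper joint values themselves could not be read, only inferred from the pictures and forces.

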